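# Set up the ironing unit

## Task

Get the ironing unit ready for use: lift the folding wire iron rest off the dial and swing it back until it snaps fully open and stays there. Then turn the dial knob until its pointed nose points at the rider clamped on the rim of the scale, within the rider's width, and let go. Leave the iron, the spray bottle and the carton where they stand.

Things in the scene. Friction and masses are not known exactly. Their poses are not given: they have to be found in the camera images.
- unit: Ironing unit fixed on the counter: white box 270 mm (x) by 240 mm (y), top 50 mm above the counter, with a round metal scale plate (148 mm across, ticks over 270 degrees) and a knob on top and a wire rest hinged at the far end. Origin: counter level, under the knob's axis; x from its front (robot side) to its far end, y left, z up. Box from x = -105 to +165 mm. Its pose differs from run to run.
- rest (a joint): Angle of the iron rest, rad: 0 folded flat over the knob, 2.1 fully open (leaning back 30 degrees past upright). Over-centre spring: holds it at 0 and at 2.1; it tips over by itself at about 1.2 rad. Lifting the tab takes about 1.5 N. Frame of 8 mm wire, 168 mm wide (y), 165 mm from hinge to last cross wire. Folded, its wires lie 110 to 118 mm above the counter and bar the way to the knob.
- rest_tab (a point): Grip point on the rest's brown wooden tab, at the middle of its free end. The tab is 30 mm wide (along the hinge line), 12 mm thick, from 161 to 221 mm from the hinge; this point is 203 mm from it, mid-thickness. Folded, it lies at the unit's front, 114 mm above the counter. Axes turn with the rest: folded, they are the unit's; y along the hinge, -x from hinge to tab.
- rest_hinge (a point): Point on the hinge line (y) of the rest, midway between its two steel ears (83 to 93 mm to either side, up to 124 mm above the counter); 125 mm beyond the knob's axis (+x of the unit), 114 mm above the counter. Axes as the unit's. Opening lifts the tab up and over towards +x.
- knob (a joint): Angle of the knob, rad, 0 to 4.71, growing as it turns clockwise seen from above; stays where it is left (friction 0.06 N m), no clicks. At 0 its nose points 135 degrees counter-clockwise from the unit's x axis. It starts near the low end, 0.7 to 2.9 rad short of the rider.
- knob_grip (a point): Point on the knob's vertical axis at the height to grip, 90 mm above the counter. The knob is a black disc 72 mm across with a bar grip on it 66 mm long, 16 mm thick, up to 101 mm above the counter; the disc's top is at 66 mm. Axes turn with the knob: x along the bar towards the pointed nose (white line on top), y across the bar, z up.
- pointer_tip (a point): Tip of the knob's pointed nose, 50 mm from the knob's axis, 61 mm above the counter. Axes as knob_grip's.
- rider_mark (a point): Where the pointer tip should come: just in front of the rider's middle, 50 mm from the knob's axis, 61 mm above the counter. The rider is a dark steel block 14 mm wide, fixed on the rim of the scale plate 53 to 84 mm from the axis, its top 65 mm above the counter, bevelled towards the knob; elsewhere on the scale in each run. x points from the knob's axis outward through the rider, z up.
- iron: Bystander: cordless iron lying on its steel sole, 195 mm long, 104 mm wide, 116 mm high, beside the unit. Origin under its middle on the counter, x towards its tip.
- sprayer: Bystander: clear spray bottle, 74 mm across, 176 mm high. Origin under its middle on the counter.
- carton: Bystander: detergent carton 75 by 120 mm, 150 mm high. Origin under its middle on the counter.

How it is judged:
On the way, in this order (a step that is already met when the one before it is completed fails the run):
1. the iron rest has snapped fully open (value of joint rest above 2 rad), for 0.3 s.
2. the pointer stands at the rider (horizontal distance between pointer_tip and rider_mark below 0.007 m), for 0.2 s.
At the end, for the whole second after the job is handed in: The iron rest is fully open (joint over 2.0 rad) and the tip of the knob's pointer is within 7 mm (sideways) of the point in front of the rider's middle, that is within the rider's width (value of joint rest above 2 rad and horizontal distance between pointer_tip and rider_mark below 0.007 m); the robot touches nothing.
It fails at once if the iron is pushed more than 30 mm (distance of iron from where it was at the start of the episode above 0.03 m).
It fails at once if the spray bottle is pushed more than 30 mm or tipped (distance of sprayer from where it was at the start of the episode above 0.03 m or angle between sprayer's own z axis and vertical above 0.5 rad).
It fails at once if the carton is pushed more than 30 mm or tipped (distance of carton from where it was at the start of the episode above 0.03 m or angle between carton's own z axis and vertical above 0.5 rad).
It also fails if it takes over 72 s, if anything falls off the work surface, if the arm or the gripper's body presses on something with over 40 N, if the wrist force passes 120 N, or if a joint passes its speed limit or range.

## Robot

A 7-joint arm with a two-finger parallel gripper is mounted at the origin on the work surface. World frame = base frame: x ahead of the robot, y to its left, z up, the work surface at z = 0. Lengths are in m, angles in rad, forces in N, time in s.
With the tool pointing down it reaches from about 0.425 to 0.875 m from the base axis. Payload 4.7 kg.
Tool frame: the origin (TCP) lies at the very end of the fingers, on their centre line; the grasp point (between the pads) lies 19 mm behind it; z points along the fingers, y is the line along which they close (so a half turn about z gives the same grasp; the last joint's range is limited). The gripper opens to 87 mm and grips with 3 to 60 N. Pads are 19 mm wide; open, the fingers measure 117 mm over their backs; the gripper's body (75 mm by 190 mm) begins 51 mm behind the grasp point.
Start: joints at [-1.147, 0.321, -0.07, 1.45, 0.023, 1.371, -0.057], TCP at [0.259, 0.596, 0.223] pointing down, gripper open.
Joint ranges: [-2.86, 2.86], [-0.3, 2.09], [-1.38, 1.24], [0.06, 2.45], [-1.56, 4.7], [0.09, 2.05], [-2.69, 2.69]. Speed limits (rad/s): [2.57, 2.57, 3.14, 3.14, 3.14, 3.14, 3.14].

## Interface

Orientations are given as a rotation vector (axis times angle).
In Python, from plant import r, effector, solve_ik, optics, workorder gives the robot as it stands. Calls block until the motion is done:
- r.movep(position, orientation): joint-space move of the TCP to a pose.
- r.movel(position, rate=0.15, orientation=None): straight line of the TCP; orientation=None keeps the orientation; rate is the mean speed in m/s.
- r.move_j(angles): joint-space move.
- effector.move_gripper(opening, grip_force=None): finger opening in m; grip_force is the grip in N (None keeps the last); returns when the fingers have stopped.
- r.hold(seconds).
- solve_ik(position, orientation): joint angles nearest the present ones, or None.
- r.state(): the state.
- optics.snapshot(name): name is "side" or "top"; returns the picture (480x640x3 uint8, red, green, blue); there is no depth.
- optics.camera_model(name): a dict with "mtx" (3x3 intrinsics, pixels), "rvec" (rotation vector, rad) and "tvec" (3), from world to camera coordinates, as OpenCV has them. Camera axes: x right, y down, z forward; pixel columns grow to the right and rows downward; lengths in m; the calibration is good to about 2 mm. A picture is of the moment at which its call begins. camera_model takes no time and is no camera call.
A pose or a line that the arm cannot do raises r.Unreachable and nothing moves.
- workorder.sign_off(): hands the job in; it is judged then, once.
The state is a dict: "time": time; "qpos": joint angles; "qvel": joint speeds; "effort": joint torques, N m; "position": TCP position; "orientation": TCP orientation; "wrist_force": force on the tool from outside, world axes, zero at the start; "ft_torque": the same for the moment, N m; "grip_width": finger opening in m; "grasp_force": force on a finger pad.
Only numpy, scipy, OpenCV 4.12 (cv2) and the standard library are available. Lean on these libraries where they do the work, as an engineer would, in place of code of your own. Each camera call takes 0.05 s, during which the arm holds its last target. There are 200 camera calls.

## Working session

There is one attempt and no reset: what is moved stays moved. The work goes in short steps, each a Python script; the robot and the scene stay as the last script left them, time stands still between calls to the robot, and variables do not carry over. Pictures are saved under pics/ and viewed, at most 10 in all, crops included, and the job is handed in when it is done.

```bash
mkdir -p pics; ls
python3 - <<'E'
from plant import r, effector, solve_ik, optics
import cv2
for n in("side","top"):
    cv2.imwrite(f"pics/{n}0.png",optics.snapshot(n)[:,:,::-1]); m=optics.camera_model(n); print(n,m)
s=r.state();print(s["time"],s["position"],s["orientation"])
E
```

```text
pics
side {'mtx': array([[484.19277808,   0.        , 323.14418597],
       [  0.        , 484.19277808, 242.69157336],
       [  0.        ,   0.        ,   1.        ]]), 'rvec': array([ 2.25174984, -0.73565433,  0.32729695]), 'tvec': array([-0.43943703,  0.35917612,  0.58354038])}
top {'mtx': array([[433.13135215,   0.        , 318.31540409],
       [  0.        , 433.13135215, 247.719068  ],
       [  0.        ,   0.        ,   1.        ]]), 'rvec': array([ 2.16672085, -2.15698408,  0.17105255]), 'tvec': array([0.04210193, 0.58549275, 0.91902675])}
0.1 [0.25879801 0.59569863 0.2215236 ] [-6.39088309e-01 -3.07562100e+00  2.78550339e-03]
```

View pics/top0.png

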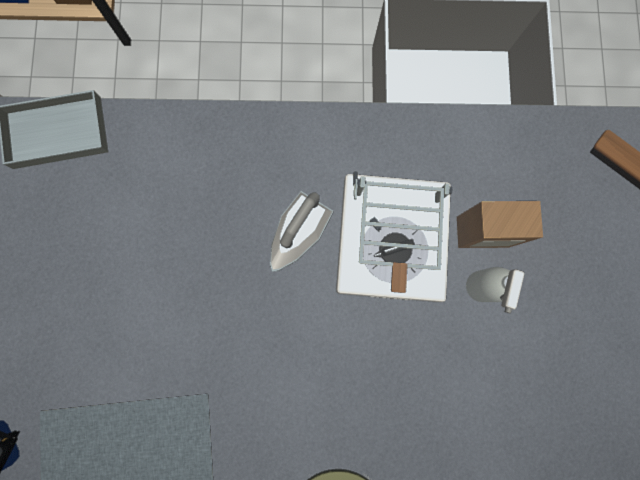

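View pics/side0.png

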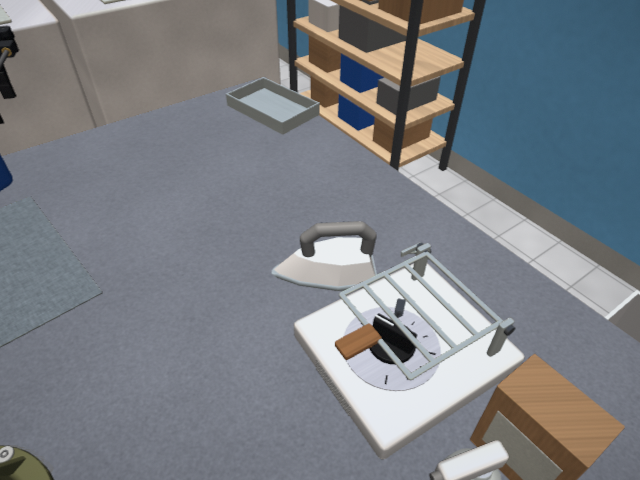

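The top view shows the unit at about (395,238), with the box corners near (347,174), (452,178), (338,293) and (445,301). The tab is at about (399,278), and the rider looks to be near (374,222). The iron is on the left, the carton and bottle on the right. I'll enlarge both views.

Run:
```python
import cv2
a=cv2.imread("pics/top0.png")[165:310,325:465]; cv2.imwrite("pics/topc.png",cv2.resize(a,None,fx=4,fy=4,interpolation=cv2.INTER_CUBIC))
a=cv2.imread("pics/side0.png")[225:465,285:535]; cv2.imwrite("pics/sidec.png",cv2.resize(a,None,fx=2.4,fy=2.4,interpolation=cv2.INTER_CUBIC))
```

```text
(no output)
```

View pics/topc.png

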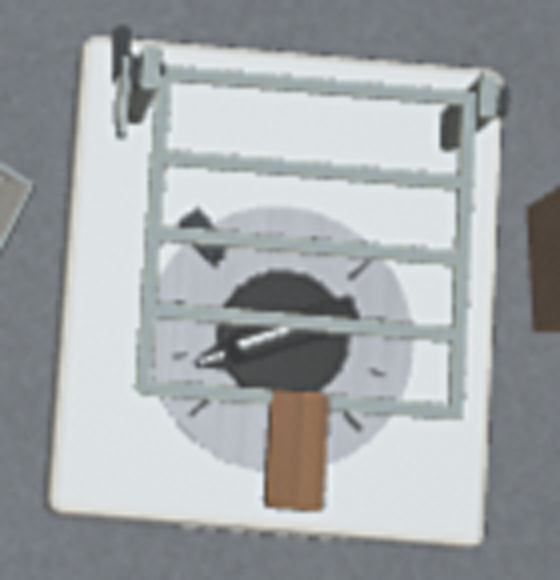

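View pics/sidec.png

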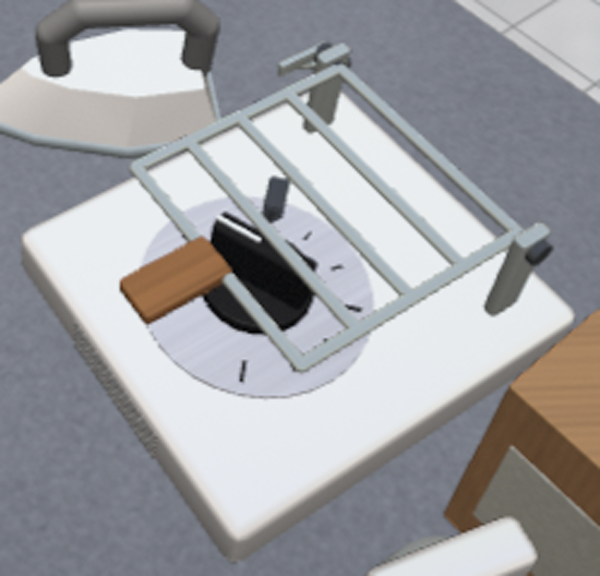

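The crops give clear positions for the box corners, tab corners, wire corners, rider (top crop (204,237)) and nose tip (top crop (196,363)). I'll fit the pose to these points.

```bash
cat > h.py <<'E'
import numpy as np, cv2
from scipy.optimize import least_squares
from scipy.spatial.transform import Rotation as R
from plant import r, effector, solve_ik, optics, workorder
def proj(n,P):
    m=optics.camera_model(n); return cv2.projectPoints(np.array(P,float).reshape(-1,3),m["rvec"],m["tvec"],m["mtx"],None)[0].reshape(-1,2)
def back(n,uv,z):
    m=optics.camera_model(n); K=cv2.Rodrigues(m["rvec"])[0]
    d=K.T@np.linalg.solve(m["mtx"],[*uv,1]); c=-K.T@m["tvec"]; return c+d*(z-c[2])/d[2]
def U(p,q):  # unit -> world
    c,s=np.cos(p[2]),np.sin(p[2]); q=np.atleast_2d(np.array(q,float))
    return np.c_[p[0]+c*q[:,0]-s*q[:,1],p[1]+s*q[:,0]+c*q[:,1],q[:,2]]
E
python3 - <<'E'
from h import *
T=lambda x,y:(325+x/4,165+y/4); S=lambda x,y:(285+x/2.4,225+y/2.4)
L=[.165,.12,.05],[.165,-.12,.05],[-.105,.12,.05],[-.105,-.12,.05]
t0,t1,t2,t3=[-.096,.015,.12],[-.096,-.015,.12],[-.036,.015,.12],[-.036,-.015,.12]
w0,w1=[-.044,.084,.114],[-.044,-.084,.114]
top=[(L[0],T(81,35)),(L[1],T(505,72)),(L[2],T(48,513)),(L[3],T(483,547)),(t0,T(266,508)),(t1,T(323,511)),(w0,T(137,393)),(w1,T(461,418))]
sid=[(L[2],S(20,238)),(L[3],S(235,543)),(t0,S(121,286)),(t1,S(147,320)),(t2,S(205,237)),(w0,S(132,165)),(w1,S(303,371))]
def f(p):return np.r_[(proj("top",U(p,[a for a,_ in top]))-[b for _,b in top]).ravel(),(proj("side",U(p,[a for a,_ in sid]))-[b for _,b in sid]).ravel()]
s=least_squares(f,[.6,0,0],loss="soft_l1"); p=s.x; print("pose",p,"res px",np.round(f(p).reshape(-1,2),1).tolist())
np.save("p.npy",p)
c=U(p,[0,0,0])[0]
def ang(w): d=w-c; return np.degrees(np.arctan2(d[1],d[0])-p[2]), np.hypot(d[0],d[1])
for lbl,w in [("tip top",back("top",T(196,363),.061)),("tip top(z=.101 white line in)",back("top",T(288,328),.101)),("rider top",back("top",T(203,238),.063)),("rider outer",back("top",T(190,217),.065)),("rider side",back("side",S(279,188),.065)),("tip side",back("side",S(218,222),.101)),("line in side",back("side",S(262,242),.101))]: print(lbl,ang(w))
print("tab",U(p,[-.078,0,.114]))
E
```

```text
pose [ 0.58157785 -0.12384393 -0.07207959] res px [[0.5, -1.4], [0.7, -2.1], [0.4, -0.3], [2.1, -0.3], [0.8, -0.6], [1.4, -0.2], [0.0, 0.0], [1.1, 0.1], [-2.4, -3.0], [1.4, 0.4], [-1.8, -3.1], [-0.0, -0.9], [-0.8, -1.9], [-2.7, 0.6], [-1.1, 1.6]]
tip top (np.float64(112.40800315508231), np.float64(0.051170679827982665))
tip top(z=.101 white line in) (np.float64(112.84651977134187), np.float64(0.00685634025304721))
rider top (np.float64(44.254833931174296), np.float64(0.06839572425116902))
rider outer (np.float64(43.08105056586519), np.float64(0.08163554347607689))
rider side (np.float64(40.53303911532063), np.float64(0.07383679458694706))
tip side (np.float64(117.46371738134134), np.float64(0.03041893214335025))
line in side (np.float64(112.66931727023587), np.float64(0.0013384163997126758))
tab [[ 0.50378039 -0.11822659  0.114     ]]
```

```bash
cat >> h.py <<'E'
p=np.load("p.npy")
def down(a): return (R.from_euler("z",a)*R.from_euler("y",np.pi)).as_rotvec()
E
python3 - <<'E'
from h import *
o=down(p[2]); 
g=lambda th: U(p,[.125-.203*np.cos(th),0,.114+.203*np.sin(th)-.019])[0]
A=g(0); effector.move_gripper(.06,12)
r.movep(A+[0,0,.15],o); r.movel(A,rate=.12)
effector.move_gripper(.02,12); s=r.state(); print(s["time"],s["grip_width"],s["grasp_force"],s["qpos"].round(2) if hasattr(s["qpos"],"round") else s["qpos"])
if .026<s["grip_width"]<.034:
    for th in np.arange(.15,2.06,.15):
        r.movel(g(th),rate=.12); s=r.state(); print(round(th,2),s["time"],np.round(s["wrist_force"],1),round(s["grip_width"],3))
cv2.imwrite("pics/side1.png",optics.snapshot("side")[:,:,::-1])
E
```

```text
5.575 0.029820561777435493 12.00087133795023 [ 0.17  0.15  0.    1.93 -0.    1.07  1.68]
0.15 5.975 [ 0.1  5.9 -1.5] 0.03
0.3 6.375 [-0.9  5.7 -1.4] 0.03
0.45 6.775 [-1.5  4.8  0.9] 0.03
0.6 7.175 [-1.6  5.8  0.7] 0.03
0.75 7.575 [-1.8  5.8  2.7] 0.03
0.9 7.975 [-0.9  6.6  1.4] 0.03
1.05 8.375 [-0.   5.4  2.4] 0.03
1.2 8.775 [ 1.   5.1 -1. ] 0.03
1.35 9.175 [ 1.6  5.2 -0.4] 0.03
1.5 9.575 [ 1.6  5.  -0.6] 0.03
1.65 9.975 [ 1.3  4.6 -1.8] 0.03
1.8 10.375 [ 1.4  5.9 -3.4] 0.03
1.95 10.775 [ 0.8  6.  -4.7] 0.03
```

View pics/side1.png

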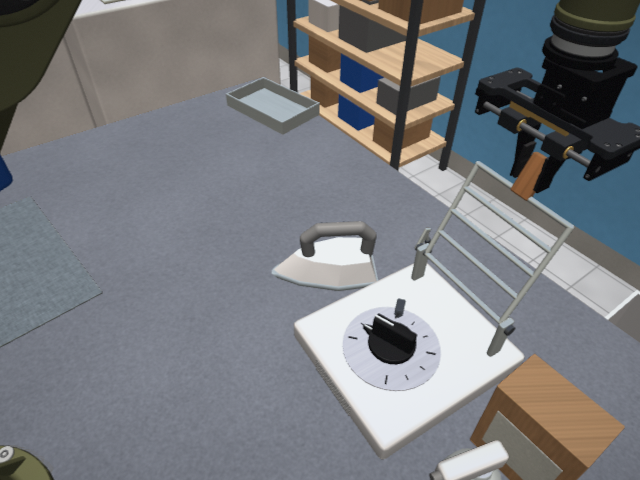

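The side view shows the rest upright and leaning back with the tab (530,175) still in the fingers. The knob (390,338) is now unobstructed. Next I release, retreat and look from above.

Run:
```python
from h import *
effector.move_gripper(.06,12); s=r.state(); q=np.array(s["position"])
r.movel(q+[0,0,.08],rate=.2)
r.movep([.45,.1,.36],down(p[2])); print(r.state()["time"])
a=optics.snapshot("top")[165:310,325:465,::-1]; b=optics.snapshot("side")[:,:,::-1][225:465,285:535]
cv2.imwrite("pics/two.png",np.hstack([cv2.resize(b,(400,384),interpolation=cv2.INTER_CUBIC),cv2.resize(a[:, :],(371,384),interpolation=cv2.INTER_CUBIC)]))
cv2.imwrite("pics/t2.png",cv2.resize(a[40:125,20:115],None,fx=6,fy=6,interpolation=cv2.INTER_CUBIC))
```

```text
13.6917
```

View pics/two.png

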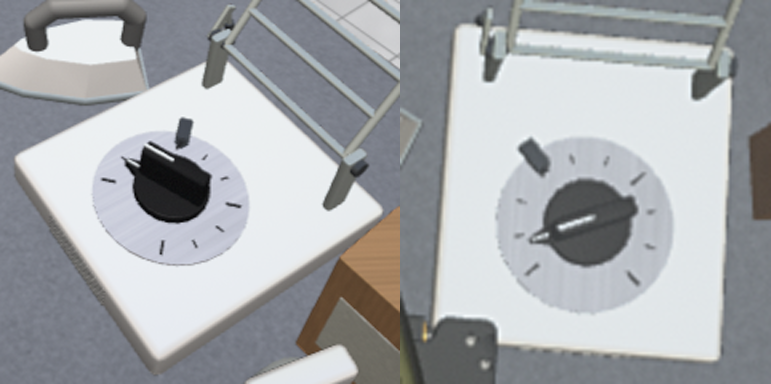

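View pics/t2.png

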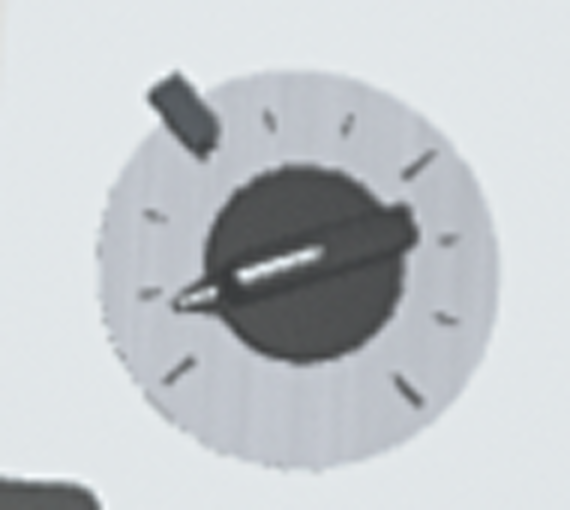

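The view is clear: plate centre (298,270), nose tip (173,303), and the rider runs from (164,84) to (211,149) in the 6x crop. Now I'll compute the angles and grip points.

```bash
cat >> h.py <<'E'
V=lambda x,y:(345+x/6,205+y/6)
E
python3 - <<'E'
from h import *
c=back("top",V(298.5,270),.053)[:2]; np.save("c.npy",c); print(c,p[:2])
def an(u,z,cc): d=back("top",V(*u),z)[:2]-cc; return np.degrees(np.arctan2(d[1],d[0])).round(1),np.hypot(*d).round(4)
for cc in(c,p[:2]):
    print("nose",an((173,302),.061,cc),"line in",an((322,250),.101,cc),"rider out",an((164,84),.065,cc),"mid",an((184,112),.065,cc),"in",an((211,149),.058,cc))
def ln(a,b,z): d=back("top",V(*b),z)-back("top",V(*a),z); return np.degrees(np.arctan2(d[1],d[0])).round(1)
print("bar dir",ln((322,250),(240,277),.101),"rider dir",ln((217,140),(180,72),.065),ln((198,158),(148,97),.065))
for a in (20,-10,-60):
  print(a,[ (None if q is None else np.round(q[6],2)) for q in [solve_ik([*c,.073],down(np.radians(a+k))) for k in (0,180)]])
E
```

```text
[ 0.57939246 -0.12219202] [ 0.58157785 -0.12384393]
nose (np.float64(105.3), np.float64(0.049)) line in (np.float64(62.4), np.float64(0.0015)) rider out (np.float64(37.1), np.float64(0.083)) mid (np.float64(37.5), np.float64(0.0705)) in (np.float64(36.3), np.float64(0.0542))
nose (np.float64(107.2), np.float64(0.0512)) line in (np.float64(116.3), np.float64(0.0033)) rider out (np.float64(38.9), np.float64(0.0823)) mid (np.float64(39.6), np.float64(0.0698)) in (np.float64(39.2), np.float64(0.0535))
bar dir 108.5 rider dir 27.6 38.6
20 [np.float64(2.12), np.float64(-1.04)]
-10 [np.float64(1.59), np.float64(-1.19)]
-60 [np.float64(0.71), np.float64(-2.06)]
```

Run:
```python
from h import *
c=np.array([.580,-.1227]); P=np.array([*c,.074]); D=lambda a: down(np.radians(a))
effector.move_gripper(.05,25)
r.movep(P+[0,0,.17],D(-74)); r.movel(P,rate=.12)
effector.move_gripper(.005,25); s=r.state(); print(s["time"],s["grip_width"],s["position"],np.round(s["wrist_force"],1))
if .013<s["grip_width"]<.02:
    for a in np.linspace(-74,-142.3,8)[1:]:
        r.movep(P,D(a)); s=r.state(); print(round(a,1),s["time"],np.round(s["wrist_force"],1),np.round(s["ft_torque"],2))
    r.hold(.4)
    effector.move_gripper(.05); r.movel(P+[0,0,.17],rate=.15)
    r.movep([.45,.1,.36],D(-60)); print(r.state()["time"])
    a=optics.snapshot("top")[165:310,325:465,::-1]; b=optics.snapshot("side")[:,:,::-1]
    cv2.imwrite("pics/end.png",np.hstack([cv2.resize(a[40:125,20:115],(447,400),interpolation=cv2.INTER_CUBIC),b[100:440,290:580][:400].copy() if 0 else cv2.resize(b[130:450,290:570],(350,400))]))
```

```text
17.6583 0.015672904260147686 [ 0.58174246 -0.12222063  0.07422803] [ 4.9  1.  -2.4]
-83.8 17.9417 [ 5.1  0.4 -2.4] [ 0.07 -0.95 -0.09]
-93.5 18.225 [ 4.5  1.3 -2.7] [ 0.05 -0.94 -0.04]
-103.3 18.5083 [ 4.6 -0.1 -3.3] [ 0.05 -0.98 -0.03]
-113.0 18.7917 [ 5.6  0.3 -2.5] [ 0.04 -0.94 -0.07]
-122.8 19.075 [ 5.1  0.4 -2.6] [ 0.04 -0.95 -0.04]
-132.5 19.3583 [ 5.3 -0.1 -3.2] [-0.02 -0.97 -0.09]
-142.3 19.6417 [ 4.8  0.5 -3.2] [ 0.04 -0.88 -0.1 ]
23.2833
```

View pics/end.png

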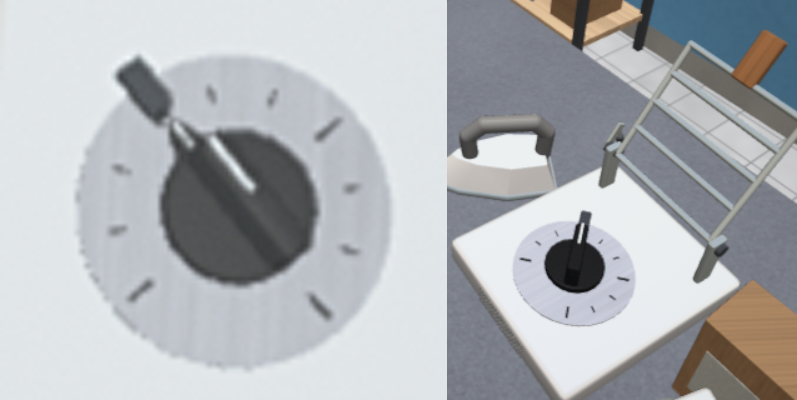

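The nose meets the rider's inner end at crop (170,119). The rest stands open, with the middle of its tab's outer end at about side pixel (552,158). I'll check the rest angle numerically before handing in.

Run:
```python
from h import *
for th in(1.9,2.0,2.1):
    print(th,proj("side",U(p,[[.125-L*np.cos(th),0,.114+L*np.sin(th)] for L in(.161,.221)])).round(1).tolist(), proj("top",U(p,[.125-.221*np.cos(th),0,.114+.221*np.sin(th)])).round(1).tolist())
a=optics.snapshot("top")[:,:,::-1]; b=optics.snapshot("side")[:,:,::-1]
cv2.imwrite("pics/tabs.png",np.hstack([cv2.resize(b[130:230,490:590],(390,390)),cv2.resize(a[110:210,350:450],(390,390))]))
```

```text
1.9 [[513.5, 195.4], [537.0, 155.5]] [[434.6, 108.2]]
2.0 [[519.9, 195.3], [545.5, 156.1]] [[433.7, 98.8]]
2.1 [[525.4, 196.1], [552.8, 158.1]] [[432.4, 90.7]]
```

View pics/tabs.png

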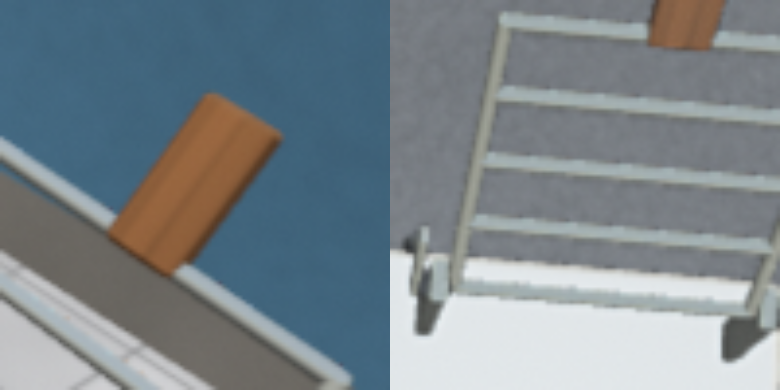

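The tab's end centre is at side pixel (553,159), which matches the 2.1 rad prediction, so the rest is fully open.

```bash
python3 -c "
from plant import workorder
print(workorder.sign_off())"
```

```text
the job is handed in; nothing more can be done
None
```

The job is handed in at about 23 s: the camera images show the iron rest fully open at about 2.1 rad and the knob's nose at the rider, within its width. I did not touch the iron, bottle or carton, and no verdict came back.

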